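# Check the brake levers of two board-carrier sleds

### The job

Check that the sleds' brake levers stop short of their push bars: with the backs of closed fingers, press the lever of the loaded sled gently in from outside until it comes up against its stop, keep it there for a second, and let it spring right out again. Then press the empty sled's lever in to its stop in the same way and finish while still holding it pressed there. Only press the levers: do not pinch them, reach in behind them or touch the bars, never have both pressed at once, and leave everything else where it stands.

Things in the scene. Friction and masses are not known exactly. Their poses are not given: they have to be found in the camera images.
- loaded_sled: the carrier sled that is loaded with a stack of three flat aluminium board carriers, green circuit boards on top (top 85 mm above the bench). Fixed to the bench. 240 x 200 mm, deck top 40 mm above the bench. Origin: under the middle of the sled on the bench; its bar end (-x) faces roughly to the robot.
- loaded_bar (a point): the loaded sled's level push bar, 200 mm long along its own y, 29 mm thick over its rubber grip, on two uprights. This point: its middle, 88 mm above the bench. It must not be touched.
- loaded_press (a point): the place to press on the loaded sled's lever: on its flat outer face (away from the bar), 95 mm from the hinge, 46 mm from the free end, half-way up the blade (22 mm high, 12 mm thick, only the bench below), 88 mm above the bench. Moves with the lever. Its +x axis is the pressing direction: level, square to the blade, towards the bar, whose front is 79 mm from this point with the lever out, 48 mm at the stop.
- loaded_lever (a joint): the loaded sled's brake lever. Rad: 0 fully out, 0.34 at its stop, nearly parallel to the bar and about 30 mm clear of it. Upright hinge near the sled's +y (left from the robot) end of the bar, free end to the sled's -y; seen from above it turns counter-clockwise as it is pressed in. Spring: 2 N at the press point to start it, 6 N at the stop; let go, it comes right out.
- empty_sled: the carrier sled with a bare aluminium deck, otherwise alike, its lever hinged at the other end of the bar. Fixed to the bench. 240 x 200 mm, deck top 40 mm above the bench. Origin: under the middle of the sled on the bench; its bar end (-x) faces roughly to the robot.
- empty_bar (a point): the empty sled's level push bar, 200 mm long along its own y, 29 mm thick over its rubber grip, on two uprights. This point: its middle, 88 mm above the bench. It must not be touched.
- empty_press (a point): the place to press on the empty sled's lever: on its flat outer face (away from the bar), 95 mm from the hinge, 46 mm from the free end, half-way up the blade (22 mm high, 12 mm thick, only the bench below), 88 mm above the bench. Moves with the lever. Its +x axis is the pressing direction: level, square to the blade, towards the bar, whose front is 79 mm from this point with the lever out, 48 mm at the stop.
- empty_lever (a joint): the empty sled's brake lever. Rad: 0 fully out, 0.34 at its stop, nearly parallel to the bar and about 30 mm clear of it. Upright hinge near the sled's -y (right from the robot) end of the bar, free end to the sled's +y; seen from above it turns clockwise as it is pressed in. Spring: 2 N at the press point to start it, 6 N at the stop; let go, it comes right out.
- paste_jar: bystander, loose, to be left where it is: grey jar with white lid, 52 mm diameter, 60 mm tall, standing between the two push bars. Origin under its middle.
- spool: bystander, loose, to be left where it is: wire spool, 54 mm diameter, 42 mm tall, between the sleds. Origin under its middle.
- carrier: bystander, loose, to be left where it is: single board carrier, flat, 150 x 100 x 12 mm. Origin under its middle.
- driver: bystander, loose, to be left where it is: screwdriver, 26 mm thick, lying on the right. Origin under its middle.
- tip_bin: bystander, loose, to be left where it is: open black bin 110 x 90 x 45 mm. Origin under its middle.
- mouse: bystander, loose, to be left where it is: black computer mouse 100 x 58 x 32 mm. Origin under its middle.
- swab_cup: bystander, loose, to be left where it is: white cup 68 mm diameter, 70 mm tall. Origin under its middle.

How it is judged:
By the outcome, as a careful person would: the job done as asked, in the order asked, and still so for the second after the job is handed in, while the arm keeps its last pose, push and grip.
It also fails if it takes over 51 s, if anything falls off the work surface, if the arm or the gripper's body presses on something with over 40 N, if the wrist force passes 120 N, or if a joint passes its speed limit or range.

### The arm

A 7-joint arm with a two-finger parallel gripper is mounted at the origin on the work surface. World frame = base frame: x ahead of the robot, y to its left, z up, the work surface at z = 0. Lengths are in mm, angles in degrees, forces in N, time in s.
With the tool pointing down it reaches from about 425 to 800 mm from the base axis. Payload 8.3 kg.
Tool frame: the origin (TCP) lies at the very end of the fingers, on their centre line; the grasp point (between the pads) lies 19 mm behind it; z points along the fingers, y is the line along which they close (so a half turn about z gives the same grasp; the last joint's range is limited). The gripper opens to 85 mm and grips with 20 to 120 N. Pads are 22 mm wide; open, the fingers measure 114 mm over their backs; the gripper's body (76 mm by 85 mm) begins 54 mm behind the grasp point. The pads swing forward as they close: fully open they stand 13 mm farther back than shut.
Start: joints at [-73.218, 21.967, 0.94, 78.501, -0.361, 79.538, -2.664], TCP at [217.661, 585.856, 231.279] pointing down, gripper open.
Joint ranges: [-169.22, 169.22], [-14.56, 117.87], [-87.37, 89.26], [10.42, 133.3], [-82.24, 262.24], [0.94, 117.77], [-172.7, 172.7]. Speed limits (degrees/s): [136.94, 136.94, 172.46, 172.46, 180, 180, 180].

### API

Orientations are given as [roll, pitch, yaw] about the fixed x, y, z axes, in that order (R = Rz(yaw) Ry(pitch) Rx(roll)).
In Python, from cell import manip gives the robot as it stands. The module is installed in compiled form; this text tells all that it offers.
- The arm moves only by the shell command python3 -m jog 'ROWS' [FORCE]. ROWS is JSON, a list of rows, each a list of 7 numbers: the shift along the tool's x, y, z in mm, then the turn, a rotation vector about the tool's x, y, z in rad, then the opening in per cent of the stroke, from 0 (shut) to 100 (fully open). In form: [[x, y, z, rx, ry, rz, jaw], ...]. A call has 1 to 10 rows; each row shifts and turns the commanded pose from where the row before left it, along the tool's axes as they then stand; what a row does not reach is not made up. A row lasts 1/8 s, in which the tool goes at most 62.5 mm and 10.7 degrees, less where a joint would pass 70% of its speed; a pose out of reach is approached as far as the arm can. A call is refused whole if a number of a shift passes 62.5 or a number of a turn 0.188, either way. A call with a gripper value outside its range is refused whole. The fingers move at their own pace and stop on an object; FORCE is the grip in N (left out, the last holds). Time passes only in rows, so rows that do not move let the fingers close. It gives the time, the measured TCP pose, the force, the opening and the grip force at its end, in the units of the state.
- manip.read_state(): the state, without advancing time (a new reading comes with each control period).
- manip.grab_frame(name): name is "side" or "top"; returns the picture (400x640x3 uint8, red, green, blue); there is no depth.
- manip.camera_params(name): a dict with "K" (3x3 intrinsics, pixels), "pose" (4x4, takes a point from camera to world coordinates). Camera axes: x right, y up, looking along -z (the intrinsics and any distortion apply to the point x, -y, -z); pixel columns grow to the right and rows downward; lengths in mm; the calibration is good to about 2 mm. A picture is of the moment at which its call begins. camera_params takes no time and is no camera call.
- manip.finish_job(): hands the job in; it is judged then, once.
The state is a dict: "time_s": time; "joints": joint angles; "joint_velocities": joint speeds; "joint_efforts": joint torques, N m; "tcp_pos": TCP position; "tcp_rot": TCP orientation; "force": force on the tool from outside, world axes, zero at the start; "moment": the same for the moment, N m; "opening": finger opening in mm; "grasp_force": force on a finger pad.
Only numpy, scipy, OpenCV 4.12 (cv2) and the standard library are available. Lean on these libraries where they do the work, as an engineer would, in place of code of your own. Each camera call takes 0.05 s, during which the arm holds its last target. There are 200 camera calls.

## Working session

There is one attempt and no reset: what is moved stays moved. The work goes in short steps, Python scripts to look and compute and a shell command to move; the robot and the scene stay as the last step left them, time stands still between calls to the robot, and variables do not carry over. Pictures are saved under pics/ and viewed, at most 10 in all, crops included, and the job is handed in when it is done.

```bash
mkdir -p pics; python3 - <<'E'
from cell import manip
import cv2,numpy as np
for n in("top","side"):
    cv2.imwrite(f"pics/{n}0.png",manip.grab_frame(n)[:,:,::-1]); p=manip.camera_params(n); print(n,np.round(p["K"],1).tolist(),np.round(p["pose"],3).tolist(),[k for k in p])
s=manip.read_state(); print(s)
E
```

```text
top [[492.1, 0.0, 318.7], [0.0, 492.1, 199.9], [0.0, 0.0, 1.0]] [[0.0, 0.982, -0.189, 198.476], [-1.0, 0.003, 0.012, -0.171], [0.012, 0.189, 0.982, 1924.137], [0.0, 0.0, 0.0, 1.0]] ['K', 'pose']
side [[485.8, 0.0, 324.4], [0.0, 485.8, 207.1], [0.0, 0.0, 1.0]] [[0.974, 0.169, -0.149, 308.215], [-0.225, 0.739, -0.635, -935.232], [0.003, 0.652, 0.758, 1225.399], [0.0, 0.0, 0.0, 1.0]] ['K', 'pose']
{'time_s': 0.1, 'joints': array([-73.21691136,  22.01102525,   0.93882255,  78.55532476,
        -0.36028376,  79.53692243,  -2.66375585]), 'joint_velocities': array([ 0.02225594, -0.0942432 , -0.08282784, -0.02859019, -0.03460119,
       -0.04929348,  0.0931746 ]), 'joint_efforts': array([ 3.83181716e-03, -6.29141235e+01,  8.47583022e-01, -3.72757709e+01,
        1.67000236e-02,  1.03938777e-02,  1.23573100e-04]), 'tcp_pos': array([217.54272468, 585.44107217, 230.37221809]), 'tcp_rot': array([-1.79899602e+02,  2.33382616e-03,  1.59616705e+02]), 'force': array([ 0.31591804, -0.10966789,  0.51100087]), 'moment': array([-0.01317736, -0.01030567,  0.0376699 ]), 'grasp_force': 0.0, 'opening': 85.26062551693742}
```

View pics/top0.png

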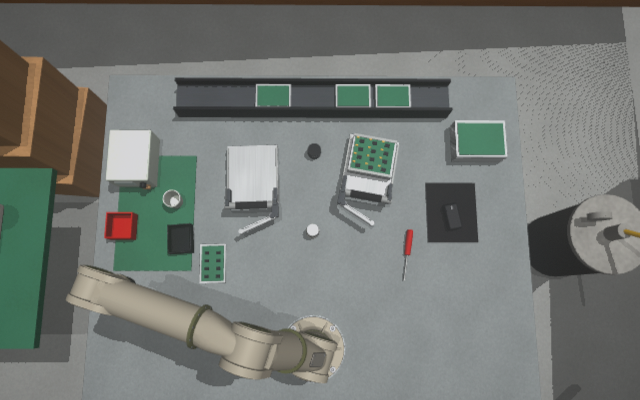

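View pics/side0.png

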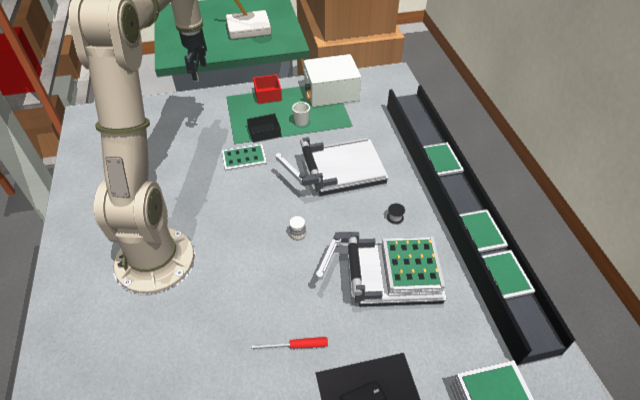

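The top view shows the empty sled at about (252,178), with its lever running from the hinge at (275,213) to the free end at (238,233). The loaded sled is at about (372,170), with its lever from (340,207) to (373,223). The jar is at (313,230). I'll enlarge both levers.

```bash
python3 - <<'E'
import cv2,numpy as np
t=cv2.imread("pics/top0.png");s=cv2.imread("pics/side0.png")
z=lambda im,x,y,w,h,k:cv2.resize(im[y:y+h,x:x+w],None,fx=k,fy=k,interpolation=cv2.INTER_CUBIC)
a=np.hstack([z(t,225,190,60,50,6.6),z(t,330,180,60,50,6.6)])
b=np.hstack([z(s,265,125,80,60,4.95),z(s,300,225,80,60,4.95)])
for i in range(0,50,10):
  cv2.line(a,(0,int(i*6.6)),(6,int(i*6.6)),(0,0,255),1)
cv2.imwrite("pics/crop.png",np.vstack([a,b])[:600]); print(a.shape,b.shape)
E
```

```text
(330, 792, 3) (297, 792, 3)
```

View pics/crop.png

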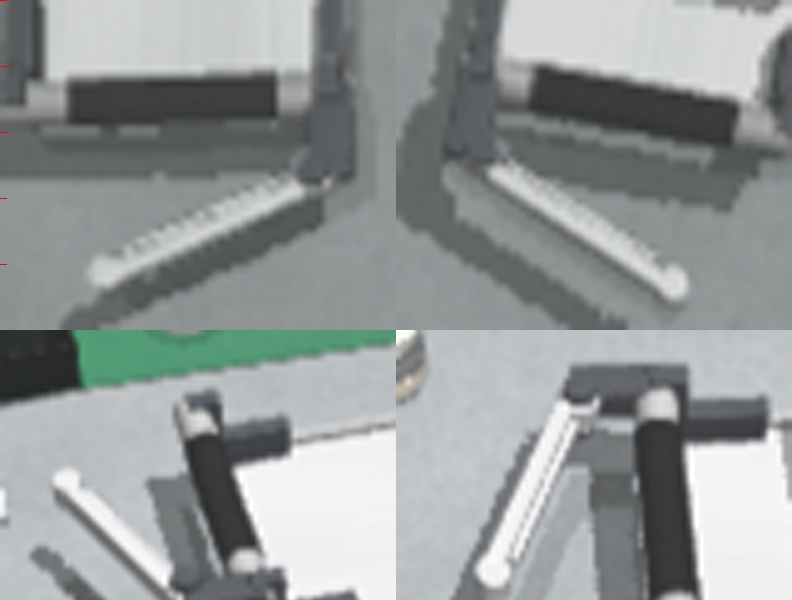

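```bash
cat >h.py <<'E'
from cell import manip
import numpy as np
def ray(n,u,v):
    p=manip.camera_params(n);K=np.array(p["K"]);T=np.array(p["pose"])
    d=T[:3,:3]@np.array([(u-K[0,2])/K[0,0],-(v-K[1,2])/K[1,1],-1]);return T[:3,3],d
def atz(n,u,v,z):
    o,d=ray(n,u,v);return np.round(o+d*(z-o[2])/d[2],1)
def px(n,P):
    p=manip.camera_params(n);K=np.array(p["K"]);T=np.array(p["pose"])
    c=T[:3,:3].T@(np.array(P)-T[:3,3]);return np.round([K[0,0]*c[0]/-c[2]+K[0,2],-K[1,1]*c[1]/-c[2]+K[1,2]],1)
E
python3 - <<'E'
from h import *
def top(c,o): return o[0]+c[0]/6.6,o[1]+c[1]/6.6
def side(c,o): return o[0]+c[0]/4.95,o[1]+c[1]/4.95
E=(225,190);L=(330,180);ES=(265,125);LS=(300,225)
for n,c in dict(ball=(103,270),hin=(300,188),barl=(30,100),barr=(276,96),gl=(68,101)).items(): print("E top",n,atz("top",*top(c,E),95))
for n,c in dict(ball=(279,283),hin=(99,170),gl=(134,90),gr=(340,123)).items(): print("L top",n,atz("top",*top(c,L),95))
for n,c in dict(ball=(68,150),hin=(172,260),bar1=(200,100),bar2=(240,230)).items(): print("E side",n,atz("side",*side(c,ES),95))
for n,c in dict(ball=(97,243),hin=(184,73),bar1=(260,80),bar2=(278,262)).items(): print("L side",n,atz("side",*side(c,LS),95))
print("jar",atz("top",313,230,60),atz("side",297,223,60),"driver",atz("top",409,240,20),atz("top",405,278,10), "carrier", atz("top",213,263,12))
print("sledE corners",[atz("top",*p,40) for p in((228,147),(277,145))],"L",[atz("top",*p,40) for p in((353,133),(398,142))])
E
```

```text
E top ball [432.4 268.6  95. ]
E top hin [479.6 158.2  95. ]
E top barl [530.  313.1  95. ]
E top barr [532.7 172.9  95. ]
E top gl [529.5 291.5  95. ]
L top ball [ 463.7 -224.3   95. ]
L top hin [ 528.8 -122.4   95. ]
L top gl [ 575.6 -143.    95. ]
L top gr [ 556.6 -261.3   95. ]
E side ball [432.5 270.7  95. ]
E side hin [481.5 152.3  95. ]
E side bar1 [530.4 300.2  95. ]
E side bar2 [530.7 169.5  95. ]
L side ball [ 463.4 -221.8   95. ]
L side hin [ 538.8 -118.5   95. ]
L side bar1 [ 580.9 -133.4   95. ]
L side bar2 [ 557.9 -256.1   95. ]
jar [440.9  -1.7  60. ] [441.   -3.3  60. ] driver [ 407.6 -375.1   20. ] [ 261.9 -356.5   10. ] carrier [318.5 383.2  12. ]
sledE corners [array([774.8, 336.8,  40. ]), array([783.8, 142.4,  40. ])] L [array([ 835.1, -161.1,   40. ]), array([ 798.3, -340.7,   40. ])]
```

```bash
cat >>h.py <<'E'
from scipy.spatial.transform import Rotation as Ro
def to(pos,yaw):
    s=manip.read_state();R=Ro.from_euler("xyz",s["tcp_rot"],degrees=True);G=Ro.from_euler("xyz",[180,0,yaw],degrees=True)
    print("t",s["time_s"],"at",np.round(s["tcp_pos"],1),np.round(s["tcp_rot"],1),"F",np.round(s["force"],1))
    print("shift",np.round(R.inv().apply(np.array(pos)-s["tcp_pos"]),1),"turn",np.round((R.inv()*G).as_rotvec(),3))
E
python3 -m jog '[[-62.5,-3,0,0,0,0.1,0],[-62.5,-3,0,0,0,0.1,0],[-62.5,-3,0,0,0,0.1,0],[-62.5,-3,0,0,0,0.1,0],[-62.5,-3,0,0,0,0.1,0],[-62.5,-3,0,0,0,0.1,0],[-62.5,-3,0,0,0,0.1,0],[-62.5,-3,0,0,0,0.1,0],[-62.5,-3,0,0,0,0.1,0],[-62.5,-3,0,0,0,0.1,0]]' 30
python3 -m jog '[[-60,-20,0,0,0,0.1,0],[-60,-25,0,0,0,0.1,0],[-60,-25,0,0,0,0.1,0],[-50,-25,0,0,0,0.1,0],[-40,-20,0,0,0,0.1,0],[0,0,0,0,0,0.1,0],[0,0,0,0,0,0.05,0]]'
python3 -c "
from h import *
to([437,-160,130],57.5)"
```

```text
time_s: 1.35
tcp_pos: [612.0, 132.1, 230.7]
tcp_rot: [-180.0, 0.0, 102.1]
force: [0.5, 0.5, 0.1]
opening: -0.2
grasp_force: 0.0
time_s: 2.22
tcp_pos: [507.8, -130.2, 231.1]
tcp_rot: [-180.0, -0.0, 64.9]
force: [-0.0, 0.3, 0.1]
opening: 0.3
grasp_force: 0.0
t 2.225 at [ 507.8 -130.2  231.1] [-180.    -0.    64.9] F [-0.   0.3  0.1]
shift [-57.1 -51.3 101.1] turn [-0.001 -0.     0.128]
```

```bash
python3 -m jog '[[-28,-26,0,0,0,0,0],[-29,-25,0,0,0,0,0],[0,0,50,0,0,0.064,0],[0,0,51,0,0,0.064,0],[0,0,0,0,0,0,0]]'
python3 - <<'E'
from h import *
import cv2
to([437,-160,70],57.5)
a=cv2.resize(manip.grab_frame("side")[205:305,280:380,::-1],None,fx=6,fy=6,interpolation=2)
cv2.imwrite("pics/s1.png",a)
E
```

```text
time_s: 2.85
tcp_pos: [435.2, -159.1, 127.5]
tcp_rot: [-179.6, 0.2, 57.8]
force: [0.2, -0.1, 0.8]
opening: -0.0
grasp_force: 0.0
t 2.85 at [ 435.2 -159.1  127.5] [-179.6    0.2   57.8] F [ 0.2 -0.1  0.8]
shift [ 0.4  2.4 57.5] turn [-0.007  0.003  0.004]
```

View pics/s1.png

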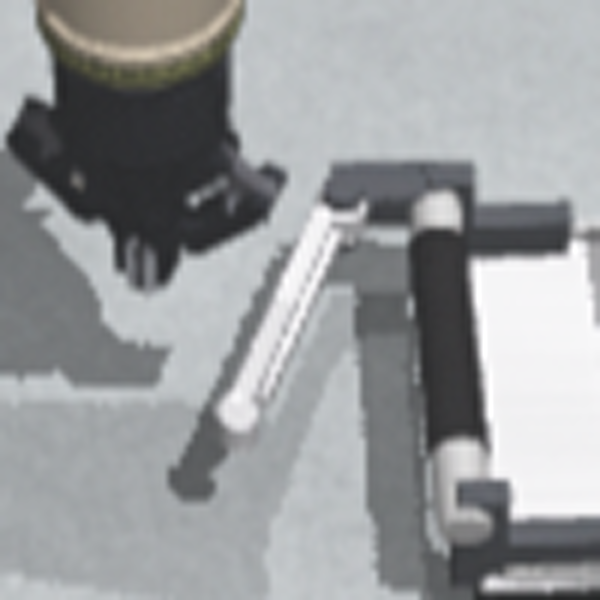

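```bash
python3 - <<'E'
from h import *
T=np.array([435.2,-159.1,127.5]);n=np.array([np.cos(np.radians(-32.2)),np.sin(np.radians(-32.2)),0])
from scipy.optimize import least_squares as ls
print("tip",px("side",T),"seen 305,252.5")
for uv in((327.5,235.8),(322,246),(310,246)):
    r=ls(lambda q:px("side",T+q[0]*n+[0,0,q[1]])-np.array(uv),[50,50],diff_step=1e-2);print(uv,r.x,r.cost)
E
```

```text
tip [304.6 250.8] seen 305,252.5
(327.5, 235.8) [66.0093 97.1152] 0.0
(322, 246) [51.00375 45.675  ] 0.0
(310, 246) [17.845 32.4  ] 0.20500000000000226
```

The fingers are shut, and the linkage knuckles stick out about 66 mm. At finger height they are well above the bar top, so they clear it. The tip is at about (305,252), in front of the lever, so I go down and approach.

```bash
python3 -m jog '[[0,0,27,-0.007,0,0,0],[0,0,27,0,0,0.004,0],[0,0,0,0,0,0,0],[0,10,0,0,0,0,0],[0,10,0,0,0,0,0],[0,6,0,0,0,0,0],[0,0,0,0,0,0,0]]'
python3 -m jog '[[0,3,0,0,0,0,0],[0,3,0,0,0,0,0],[0,0,0,0,0,0,0]]'
python3 -m jog '[[0,3,0,0,0,0,0],[0,3,0,0,0,0,0],[0,0,0,0,0,0,0]]'
```

```text
time_s: 3.78
tcp_pos: [460.8, -174.4, 76.8]
tcp_rot: [179.6, 0.0, 57.5]
force: [-0.6, -0.5, 0.1]
opening: -0.1
grasp_force: 0.0
time_s: 4.15
tcp_pos: [465.4, -177.2, 76.5]
tcp_rot: [179.6, 0.0, 57.5]
force: [0.6, -0.6, -0.8]
opening: 0.1
grasp_force: 0.0
time_s: 4.53
tcp_pos: [469.9, -180.6, 76.3]
tcp_rot: [179.6, 0.0, 57.5]
force: [-2.6, -0.6, 1.4]
opening: -0.3
grasp_force: 1.5
```

```bash
python3 -m jog '[[0,-4,0,0,0,0,0],[0,0,3.5,0.007,0,0,0],[0,4,0,0,0,0,0],[0,0,0,0,0,0,0],[0,0,0,0,0,0,0]]'
python3 -m jog '[[-0.6,3.3,0,0,0,-0.035,0],[-0.6,3.3,0,0,0,-0.035,0],[-0.6,3.3,0,0,0,-0.035,0],[-0.6,3.3,0,0,0,-0.035,0],[0,0,0,0,0,0,0]]'
python3 - <<'E'
from h import *
import cv2
to([437,-160,70],45)
a=[cv2.resize(manip.grab_frame(n)[y:y+60,x:x+60,::-1],None,fx=6.6,fy=6.6,interpolation=2) for n,x,y in(("top",330,180),("side",295,225))]
cv2.imwrite("pics/s2.png",np.hstack(a))
E
```

```text
time_s: 5.15
tcp_pos: [470.3, -180.2, 72.8]
tcp_rot: [-180.0, 0.0, 57.5]
force: [-2.6, 2.3, -2.8]
opening: -0.0
grasp_force: 1.4
time_s: 5.78
tcp_pos: [480.3, -189.1, 72.8]
tcp_rot: [-180.0, 0.0, 65.5]
force: [-5.2, 0.7, -2.4]
opening: -0.1
grasp_force: 2.3
t 5.775 at [ 480.3 -189.1   72.8] [-180.     0.    65.5] F [-5.2  0.7 -2.4]
shift [  8.6 -51.4   2.8] turn [-0.001  0.001  0.358]
```

View pics/s2.png

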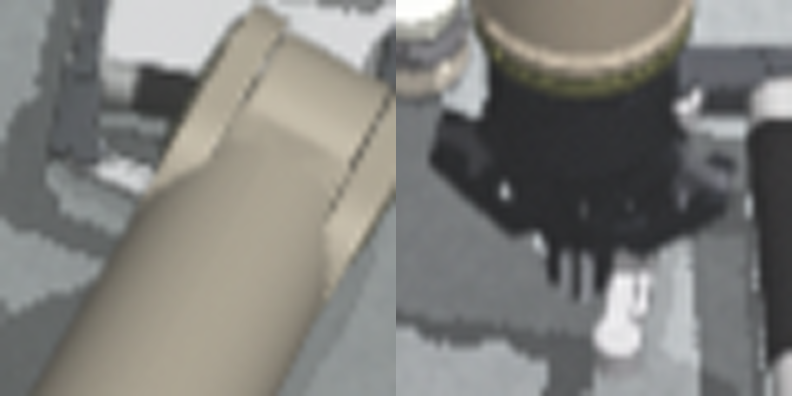

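The fingers are against the outer face and the lever is moving in; its free end is visible at crop (617,335). The bar is clear, so I continue.

```bash
python3 -m jog '[[-0.6,3.3,0,0,0,-0.035,0],[-0.6,3.3,0,0,0,-0.035,0],[-0.6,3.3,0,0,0,-0.035,0],[-0.6,3,0,0,0,-0.035,0],[0,0,0,0,0,0,0]]'
python3 -m jog '[[-0.3,1.5,0,0,0,-0.017,0],[0,0,0,0,0,0,0]]'
python3 -m jog '[[-0.3,1.5,0,0,0,-0.017,0],[0,0,0,0,0,0,0]]'
```

```text
time_s: 6.5
tcp_pos: [491.0, -196.4, 72.7]
tcp_rot: [-179.9, 0.0, 73.5]
force: [-5.8, -0.1, -1.9]
opening: 0.1
grasp_force: 3.1
time_s: 6.75
tcp_pos: [491.9, -197.0, 72.7]
tcp_rot: [-179.9, 0.0, 74.5]
force: [-8.4, -1.3, -0.9]
opening: -0.1
grasp_force: 3.8
time_s: 7.0
tcp_pos: [492.3, -197.4, 72.6]
tcp_rot: [-179.8, -0.0, 75.4]
force: [-12.2, 2.6, 4.7]
opening: -0.2
grasp_force: 6.6
```

```bash
python3 -m jog '[[0,1,0,0,0,0,0],[0,0,0,0,0,0,0],[0,0,0,0,0,0,0]]'
python3 - <<'E'
from h import *
import cv2
to([437,-160,70],45)
a=[cv2.resize(manip.grab_frame(n)[y:y+60,x:x+60,::-1],None,fx=6.6,fy=6.6,interpolation=2) for n,x,y in(("top",330,180),("side",305,225))]
cv2.imwrite("pics/s3.png",np.hstack(a))
E
```

```text
time_s: 7.38
tcp_pos: [492.4, -197.4, 72.6]
tcp_rot: [-179.7, -0.0, 75.4]
force: [-16.1, 3.0, 8.2]
opening: 0.2
grasp_force: 8.5
t 7.375 at [ 492.4 -197.4   72.6] [-179.7   -0.    75.4] F [-16.1   3.    8.2]
shift [ 22.3 -63.1   3. ] turn [-0.006  0.001  0.531]
```

View pics/s3.png

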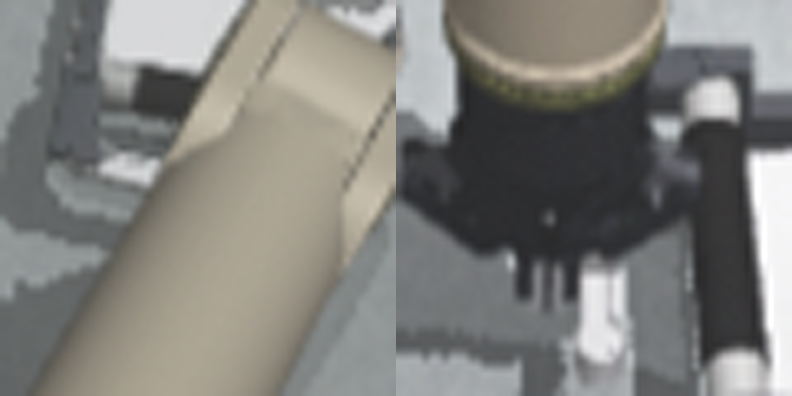

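```bash
python3 - <<'E'
from h import *
b=atz("side",335.9,277.7,95);print(b)
H=np.array([536.3,-110.5]);b0=np.array([463.5,-223])
a=lambda v:np.degrees(np.arctan2(*(v-H)[::-1]));print(a(b[:2])-a(b0),np.linalg.norm(b[:2]-H),np.linalg.norm(b0-H))
s=manip.read_state();print(s["moment"],s["force"])
E
```

```text
[ 504.2 -243.1   95. ]
19.29891165609864 136.43009198853454 134.0003358204747
[ 0.63590081  3.22385103 -0.05118039] [-16.93848674   3.83069204   8.04088282]
```

The free end in the picture puts the lever at 19.3°, or 0.337 rad, so it is at the stop and clear of the bar. I ease off slightly, hold for more than a second, then release.

```bash
python3 -m jog '[[0,-0.8,0,0,0,0,0],[0,0,0,0,0,0,0],[0,0,0,0,0,0,0],[0,0,0,0,0,0,0],[0,0,0,0,0,0,0],[0,0,0,0,0,0,0],[0,0,0,0,0,0,0],[0,0,0,0,0,0,0],[0,0,0,0,0,0,0],[0,0,0,0,0,0,0]]'
python3 -m jog '[[0.6,-4,0,0,0,0.035,0],[1.2,-6.6,0,0,0,0.07,0],[1.2,-6.6,0,0,0,0.07,0],[1.2,-6.6,0,0,0,0.07,0],[1.2,-6.6,0,0,0,0.07,0],[0,-8,0,0,0,0,0],[0,-15,0,0,0,0,0],[0,-15,0,0,0,0,0],[0,0,0,0,0,0,0],[0,0,0,0,0,0,0]]'
python3 - <<'E'
from h import *
import cv2
to([432,-160,200],90)
a=[cv2.resize(manip.grab_frame(n)[y:y+60,x:x+60,::-1],None,fx=6.6,fy=6.6,interpolation=2) for n,x,y in(("top",330,180),("side",300,225))]
cv2.imwrite("pics/s4.png",np.hstack(a))
E
```

```text
time_s: 8.72
tcp_pos: [492.3, -197.4, 72.6]
tcp_rot: [-179.7, -0.0, 75.4]
force: [-13.5, 2.5, 5.0]
opening: -0.5
grasp_force: 7.0
time_s: 9.98
tcp_pos: [436.9, -160.8, 73.3]
tcp_rot: [180.0, -0.0, 57.5]
force: [-0.0, 0.4, -0.3]
opening: -0.0
grasp_force: 0.0
t 9.975 at [ 436.9 -160.8   73.3] [180.   -0.   57.5] F [-0.   0.4 -0.3]
shift [  -1.9   -4.4 -126.7] turn [ 0.001 -0.    -0.567]
```

View pics/s4.png

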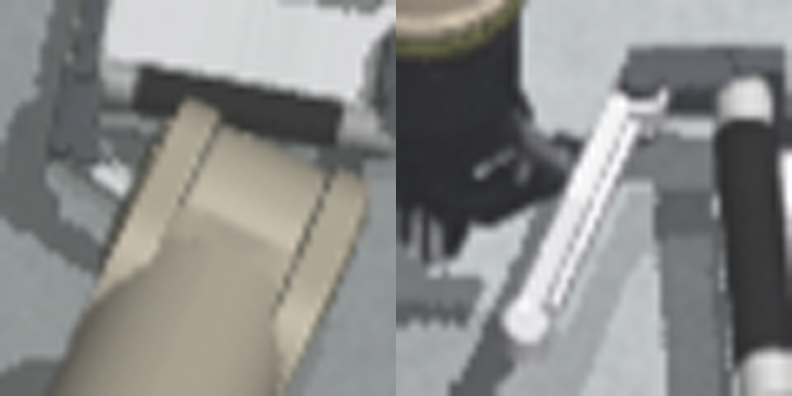

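The lever's free end is back at (319.7,273.9), the same place as before, so it is fully out. Now up and over to the empty sled.

```bash
python3 -m jog '[[0,0,-62,0,0,0,0],[0,0,-62,0,0,-0.18,0]]'
python3 -m jog '[[46,-3,0,0,0,-0.1,0],[46,-3,0,0,0,-0.1,0],[46,-3,0,0,0,-0.1,0],[46,-3,0,0,0,-0.1,0],[46,-3,0,0,0,-0.1,0],[46,-3,0,0,0,-0.1,0],[46,-3,0,0,0,-0.1,0],[46,-3,0,0,0,-0.09,0],[0,0,0,0,0,0,0]]'
python3 -c "
from h import *
to([396,210,73],113.1)"
```

```text
time_s: 10.32
tcp_pos: [436.0, -161.1, 198.2]
tcp_rot: [-179.9, 0.1, 67.9]
force: [1.2, -0.6, -0.0]
opening: -0.2
grasp_force: 0.0
time_s: 11.45
tcp_pos: [425.3, 202.0, 196.7]
tcp_rot: [-180.0, -0.0, 113.5]
force: [-0.5, -1.6, 0.1]
opening: -0.1
grasp_force: 0.0
t 11.45 at [425.3 202.  196.7] [-180.    -0.   113.5] F [-0.5 -1.6  0.1]
shift [ 18.9 -23.6 123.8] turn [-0.001 -0.001  0.006]
```

```bash
python3 -m jog '[[10,-12,0,0,0,0.006,0],[9,-12,0,0,0,0,0],[0,0,45,0,0,0,0],[0,0,45,0,0,0,0],[0,0,34,0,0,0,0],[0,0,0,0,0,0,0],[0,10,0,0,0,0,0],[0,10,0,0,0,0,0],[0,5,0,0,0,0,0],[0,0,0,0,0,0,0]]'
python3 - <<'E'
from h import *
import cv2
to([432.5,225.5,73],113.1)
a=[cv2.resize(manip.grab_frame(n)[y:y+60,x:x+60,::-1],None,fx=6.6,fy=6.6,interpolation=2) for n,x,y in(("top",225,190),("side",265,125))]
cv2.imwrite("pics/s5.png",np.hstack(a))
E
```

```text
time_s: 12.7
tcp_pos: [421.0, 216.3, 73.4]
tcp_rot: [180.0, -0.0, 112.7]
force: [0.1, -0.0, -0.3]
opening: 0.2
grasp_force: 0.0
t 12.7 at [421.  216.3  73.4] [180.   -0.  112.7] F [ 0.1 -0.  -0.3]
shift [ 4.  14.2  0.5] turn [ 0.001 -0.    -0.007]
```

View pics/s5.png

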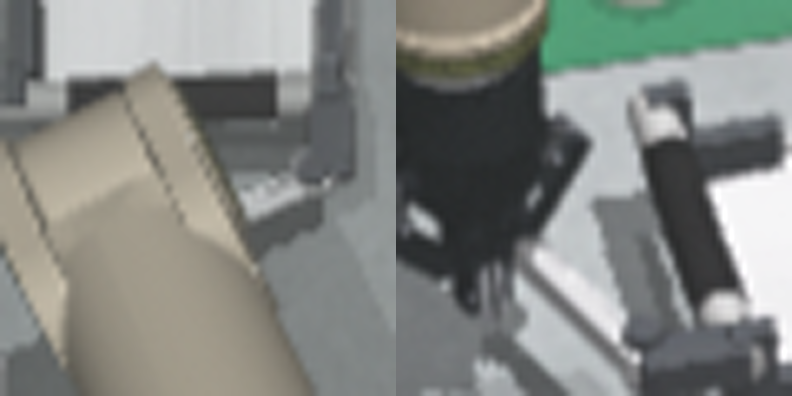

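The fingers stand just outside the empty sled's lever, with the bar free. I make a small lateral correction, then press.

```bash
python3 -m jog '[[4,3,0,0,0,-0.007,0],[0,4,0,0,0,0,0],[0,3,0,0,0,0,0],[0,0,0,0,0,0,0]]'
python3 -m jog '[[0,2,0,0,0,0,0],[0,0,0,0,0,0,0]]'
python3 -m jog '[[0,2,0,0,0,0,0],[0,0,0,0,0,0,0]]'
```

```text
time_s: 13.3
tcp_pos: [428.0, 223.6, 72.9]
tcp_rot: [-180.0, 0.0, 113.1]
force: [-0.2, 0.2, -0.0]
opening: -0.2
grasp_force: 0.0
time_s: 13.55
tcp_pos: [429.4, 224.4, 72.9]
tcp_rot: [-179.9, -0.0, 113.1]
force: [-2.8, -0.5, 1.1]
opening: -0.0
grasp_force: 1.1
time_s: 13.8
tcp_pos: [431.3, 225.4, 72.9]
tcp_rot: [-180.0, -0.0, 113.1]
force: [-3.8, 0.8, 0.9]
opening: -0.1
grasp_force: 1.4
```

```bash
python3 -m jog '[[0.6,3.3,0,0,0,0.045,0],[0.6,3.3,0,0,0,0.045,0],[0.6,3.3,0,0,0,0.035,0],[0.6,3.3,0,0,0,0.035,0],[0.6,3.3,0,0,0,0.035,0],[0.6,3.3,0,0,0,0.035,0],[0.6,3.3,0,0,0,0.035,0],[0,0,0,0,0,0,0]]'
python3 -m jog '[[0.4,2,0,0,0,0.02,0],[0,0,0,0,0,0,0]]'
python3 -m jog '[[0.3,1.5,0,0,0,0.017,0],[0,0,0,0,0,0,0]]'
```

```text
time_s: 14.8
tcp_pos: [451.5, 236.9, 72.7]
tcp_rot: [-179.9, -0.1, 98.0]
force: [-7.1, 3.3, 0.8]
opening: 0.1
grasp_force: 2.9
time_s: 15.05
tcp_pos: [453.3, 237.6, 72.8]
tcp_rot: [-179.9, -0.1, 96.8]
force: [-6.3, 3.7, 0.8]
opening: 0.1
grasp_force: 3.0
time_s: 15.3
tcp_pos: [454.6, 238.3, 72.8]
tcp_rot: [-179.9, -0.1, 95.9]
force: [-6.4, 4.7, 0.9]
opening: -0.0
grasp_force: 3.1
```

```bash
python3 -m jog '[[0.2,1.5,0,0,0,0.017,0],[0,0,0,0,0,0,0]]'
python3 -m jog '[[0.2,1.5,0,0,0,0.017,0],[0,0,0,0,0,0,0]]'
```

```text
time_s: 15.55
tcp_pos: [456.0, 238.8, 72.7]
tcp_rot: [-179.9, -0.1, 94.9]
force: [-7.2, 4.8, -0.1]
opening: -0.3
grasp_force: 3.2
time_s: 15.8
tcp_pos: [456.4, 239.1, 72.6]
tcp_rot: [-179.8, -0.1, 94.0]
force: [-11.8, 4.0, 4.1]
opening: -0.0
grasp_force: 5.7
```

```bash
python3 -m jog '[[0,0.7,0,0,0,0,0],[0,0,0,0,0,0,0],[0,0,0,0,0,0,0],[0,0,0,0,0,0,0],[0,0,0,0,0,0,0],[0,0,0,0,0,0,0],[0,0,0,0,0,0,0],[0,0,0,0,0,0,0],[0,0,0,0,0,0,0]]'
python3 - <<'E'
from h import *
import cv2
H=np.array([485,144.5]);b0=np.array([432.5,269.5])
R=Ro.from_euler("z",-19.5,degrees=True).as_matrix()[:2,:2];b=H+R@(b0-H);print("expect ball",b,px("side",[*b,95]),"at 15deg",px("side",[*(H+Ro.from_euler("z",-15,degrees=True).as_matrix()[:2,:2]@(b0-H)),95]))
f=manip.grab_frame("side")[:,:,::-1]
a=[cv2.resize(f[y:y+h,x:x+w],(400,500),interpolation=2) for x,y,w,h in((265,120,64,80),(220,110,256,320))]
cv2.imwrite("pics/s6.png",np.hstack(a))
E
```

```text
time_s: 16.92
tcp_pos: [456.5, 239.0, 72.6]
tcp_rot: [-179.7, -0.0, 94.0]
force: [-14.1, 2.8, 7.0]
opening: 0.3
grasp_force: 7.0
expect ball [477.23717912 279.8550465 ] [291.3 151.5] at 15deg [288.3 152.2]
```

View pics/s6.png

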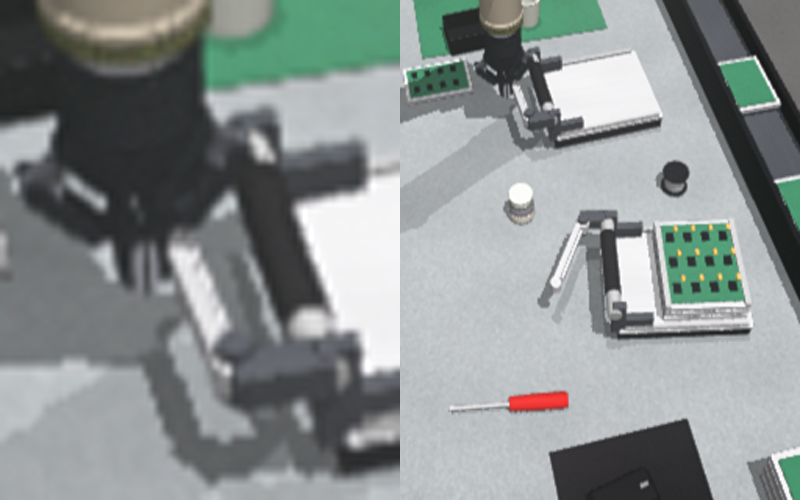

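The empty lever lies parallel to its bar with a clear gap, and the force is steady at about 14 N. The loaded lever is fully out and nothing else has moved, so I hand in.

```bash
python3 -c "
from cell import manip
print(manip.finish_job())"
```

```text
the job is handed in; nothing more can be done
None
```

I pressed the loaded sled's lever to its stop, held it for over a second and let it spring fully out, then handed the job in at about 17 s with the empty sled's lever held at its stop; both levers stop clear of their bars.

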